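Free a centrifuge guard from its hidden safety catch and lift it off

ROBOT

A 6-joint arm with a two-finger parallel gripper is mounted at the origin on a cart in front of the work surface, level with it; the furniture and walls round the work are solid. World frame = base frame: x ahead of the robot, y to its left, z up, the work surface at z = 0. Lengths are in mm, angles in rad, forces in N, time in s.
With the tool pointing down it reaches from about 325 to 875 mm from the base axis. Payload 4.4 kg.
Tool frame: the origin (TCP) lies at the very end of the fingers, on their centre line; the grasp point (between the pads) lies 19 mm behind it (arm.pinch_z is the distance from the TCP to the grasp point, in mm); z points along the fingers, y is the line along which they close (so a half turn about z gives the same grasp; the last joint's range is limited). The gripper opens to 85 mm and grips with 20 to 120 N. Pads are 22 mm wide; open, the fingers measure 114 mm over their backs; the gripper's body (76 mm by 85 mm) begins 54 mm behind the grasp point. The pads swing forward as they close: fully open they stand 13 mm farther back than shut.
Start: joints at [1.165, 0.207, 1.542, -0, 1.393, -0.15], TCP at [144.94, 556.435, 231.282] pointing down, gripper open.
Joint ranges: [-2.73, 2.73], [-0.86, 2.22], [0.23, 2.46], [-1.11, 4.25], [0.08, 2.63], [-2.82, 2.82]. Speed limits (rad/s): [2.79, 2.79, 3.14, 3.14, 3.14, 3.14].

INTERFACE

Orientations are given as a 3x3 rotation matrix whose columns are the frame's x, y, z axes.
In Python, from plant import get_obs, vision, workorder, arm gives the robot as it stands.
- The arm moves only by the tool send_rows, never from a script. Its argument "moves" is a list that holds one entry, the list of rows, each a list of 7 numbers: the shift along the world's x, y, z in mm, then the turn, a rotation vector about the world's x, y, z in degrees, then the closure, from 0 (fully open) to 1 (shut). In form: [[[x, y, z, ax, ay, az, claw], ...]]. A call has 1 to 8 rows; each row shifts and turns the commanded pose from where the row before left it; what a row does not reach is not made up. A row lasts 1/10 s, in which the tool goes at most 50 mm and 8.59 degrees, less where a joint would pass 70% of its speed; a pose out of reach is approached as far as the arm can. A call is refused whole if a number of a shift passes 50 or a number of a turn 8.59, either way. A call with a gripper value outside its range is refused whole. The fingers move at their own pace and stop on an object; the grip force is fixed at half the most. Time passes only in rows, so rows that do not move let the fingers close. It gives the time, the measured TCP pose, the force, the opening and the grip force at its end, in the units of the state.
- get_obs(): the state, without advancing time (a new reading comes with each control period).
- vision.read_camera(name): name is "side" or "top"; returns a dict with "img" (384x512x3 uint8, red, green, blue), "mtx" (3x3 intrinsics, pixels), "R" (3x3) and "t" (3): a world point X has camera coordinates R X + t. Camera axes: x right, y down, z forward; pixel columns grow to the right and rows downward; lengths in mm; the calibration is good to about 2 mm. A picture is of the moment at which its call begins. There is no depth.
- workorder.hand_in(): hands the job in; it is judged then, once.
The state is a dict: "clock": time; "q": joint angles; "joint_velocities": joint speeds; "effort": joint torques, N m; "tool_pos": TCP position; "eef_rot": TCP orientation; "wrist_force": force on the tool from outside, world axes, zero at the start; "wrist_torque": the same for the moment, N m; "grip_width": opening from 0.0 (shut) to 1.0 (fully open); "grasp_force": force on a finger pad.
Only numpy, scipy, OpenCV 4.12 (cv2) and the standard library are available. Lean on these libraries where they do the work, as an engineer would, in place of code of your own. Each camera call takes 0.05 s, during which the arm holds its last target. There are 200 camera calls.

TASK

The main latch of the bench centrifuge's grey guard is already undone, but a hidden sprung safety catch under its front lip still holds it. Reach under the lip, push the catch's tab to the left while you lift the front edge past it, let the edge down so that it rests ajar on the sprung-back catch and let go; then take the guard by its top handle, draw it a little towards the front out of its rear hooks, lift it off upright, and set it down gently, right way up, on the bare worktop in front of the microscope. Leave everything else where it is.

Things in the scene. Friction and masses are not known exactly. Their poses are not given: they have to be found in the camera images.
- centrifuge: White bench centrifuge, fixed. Origin on the worktop below its rotor; x points to its rear (away from the robot at yaw 0), y to its left as the robot sees it, z up; mm below are in this frame. Housing x -75 to 95, y +-85, flat top at z 70. Dome rotor on the top, under the guard, up to z 106.
- catch_rail (a point): Middle of the rail (x -117, y 0, z 60) along which the hidden catch is set, anywhere from y -35 to +35: find it by touch. Its thumb tab, an upright plate 10x10 in plan, fills x -122 to -112, z 38 to 88. Its block behind reaches x -104, z 46 to 60. Else the space under the lip, x below -106, y +-78, is free (shut fingers tilted by 25 to 45 degrees fit).
- catch_nose_level (a point): Height of the top of the catch's nose (z 84). The nose, z 78 to 84, hooks 2 mm over the guard's front flange. Pushing the tab to +y (left) against a spring, 4 N at touch, 8 N at the end, swings the nose clear on an upright pin; the hard stop comes after about 10 mm. Lift with the tab at its stop. Let go, the catch springs back; the raised flange then rests on the nose.
- rear_hooks (a point): Steel hooks (z 79, x 76 to 95, y +-32 to +-68) that overlap the guard's rear tongues by 8 mm. Once its front edge is up on the catch, draw the guard 12 to 18 mm to -x, then lift. With the edge down, two front lugs (x -93 to -88, y +-68 to +-78, up to z 77) stop it.
- guard: Grey loose cover, 0.4 to 0.65 kg, a box open below: x +-70, y +-80, 50 high, walls 4. Origin at the centre of its underside (z 70 when shut), axes as the centrifuge's when shut. At the bottom a front flange, 6 thick, reaches x -85; two rear tongues, 5 thick, reach x 84. Resting on the catch it tilts by 0.09 rad.
- guard_lip (a point): Middle of the guard's front lip, at the underside of its rolled edge (10 thick, centred 5 mm above this point). Guard frame x -121, y 0, z 23; z 93 above the worktop when shut, about 110 when it rests on the catch. The lip sheet is 156 wide, from the guard's front wall to x -126, its underside at guard z 27. Raise this point by 24 to 35 to pass the catch.
- guard_handle (a point): Middle of the guard's handle, a bow of 14 mm round steel bar; its straight top runs along the guard's y for 74 mm. Guard frame x -20, y 0, z 92: 42 above the guard's top, 34 free under the bar. Pinch it from above, fingers closing along the guard's x.
- clear_patch (a point): Middle of the bare worktop in front of the microscope (its stage and eyepieces to the back right), always at world x 0.43, y -0.11 m. Bare from x 0.34 to the microscope's 32 mm high base, whose near edge runs from (0.50, -0.265) to (0.58, 0.02), and from y -0.28 to +0.08. The guard fits with its lip pointing to the left: set it down there at guard yaw -1.75 rad, origin on this point.
- tube_rack_by: Bystander, sizes in mm: tube rack with small tubes, 62x128x44, at the front left of the worktop.
- timer_by: Bystander, sizes in mm: small white bench timer, 62x64x18, lying flat at the front edge of the worktop, before the centrifuge.
- tape_by: Bystander, sizes in mm: roll of masking tape lying flat, 98 across, 25 high, near the right edge of the worktop.
- marker_by: Bystander, sizes in mm: marker pen lying on the worktop left of the centrifuge, 132 long.
- tip_case_by: Bystander, sizes in mm: grey case, 67x103x68, behind the task, between centrifuge and gas tap.

How it is judged (in metres and radians):
On the way, in this order (a step that is already met when the one before it is completed fails the run):
1. the front edge of the guard has been lifted past the catch and let down on it: the lip rests 14 to 24 mm higher than when shut, with the robot not touching the guard (z of guard_lip in the frame of centrifuge between 0.107 and 0.117 m and contact force between each of the fingers, the arm and guard below 0.2 N and linear speed of guard below 0.02 m/s), for 0.3 s.
2. the guard has been lifted off: 40 mm clear above the centrifuge's top (z of guard in the frame of centrifuge above 0.11 m), for 0.1 s.
At the end, for the whole second after the job is handed in: The guard stands right way up, flat (within 0.05 rad) and at rest on the worktop in front of the microscope (its origin at z under 8 mm, x below 0.52, y between -0.33 and +0.06), released (height (world z) of guard between -0.004 and 0.008 m and angle between guard's own z axis and vertical below 0.05 rad and world x of guard below 0.52 m and world y of guard between -0.33 and 0.06 m and linear speed of guard below 0.01 m/s); the robot touches nothing.
It fails at once if the guard is dropped on the worktop (moving faster than 0.4 m/s within 30 mm of it) (height (world z) of guard below 0.03 m and linear speed of guard above 0.4 m/s).
It fails at once if the guard is tipped by more than 0.6 rad (angle between guard's own z axis and vertical above 0.6 rad).
It fails at once if the tube rack, timer, tape roll, marker or grey case is moved by more than 20 mm (distance of any of tube_rack_by, timer_by, tape_by, marker_by, tip_case_by from where it was at the start of the episode above 0.02 m).
It also fails if it takes over 54 s, if anything falls off the work surface, if the arm or the gripper's body presses on something with over 40 N, if the wrist force passes 120 N, or if a joint passes its speed limit or range.

## Working session

There is one attempt and no reset: what is moved stays moved. The work goes in short steps, Python scripts to look and compute and a tool call to move; the robot and the scene stay as the last step left them, time stands still between calls to the robot, and variables do not carry over. Pictures are saved under pics/ and viewed, at most 10 in all, crops included, and the job is handed in when it is done.

Besides the shell and the picture viewer there is one more tool, called in YAML: its name, and indented under it one key for each argument. send_rows: Moves the arm, as the interface text tells. Its arguments: {"type":"object","properties":{"moves":{"type":"array"}},"required":["moves"]}

```bash
mkdir -p pics; cat > h.py <<'E'
import numpy as np, cv2
from plant import get_obs, vision, workorder, arm
def cam(n):
    c=vision.read_camera(n); return {k:np.array(v) for k,v in c.items()}
def save(c,f,scale=1.5):
    cv2.imwrite(f,cv2.resize(c['img'][:,:,::-1].copy(),None,fx=scale,fy=scale))
def ray(c,u,v):
    R,t=c['R'],c['t']; o=-R.T@t.ravel(); d=R.T@np.linalg.inv(c['mtx'])@[u,v,1]; return o,d
def onz(c,u,v,z):
    o,d=ray(c,u,v); return o+d*(z-o[2])/d[2]
def proj(c,X):
    p=c['mtx']@(c['R']@np.array(X,float)+c['t'].ravel()); return p[:2]/p[2]
def tri(c1,p1,c2,p2):
    o1,d1=ray(c1,*p1);o2,d2=ray(c2,*p2);A=np.stack([d1,-d2],1)
    s=np.linalg.lstsq(A,o2-o1,rcond=None)[0];a=o1+d1*s[0];b=o2+d2*s[1];return (a+b)/2,np.linalg.norm(a-b)
E
python3 - <<'E'
from h import *
for n in('top','side'):
    c=cam(n);save(c,f'pics/{n}0.png');print(n,-c['R'].T@c['t'].ravel())
    np.savez(n+'0.npz',**c)
o=get_obs();print(o)
E
```

```text
top [ 471.05614928   -2.07992426 1458.65812041]
side [393.17268472 822.94892504 833.80172163]
{'clock': 0.1, 'q': array([ 1.16547535e+00,  2.07359100e-01,  1.54281184e+00,  5.79355164e-06,
        1.39349585e+00, -1.50509992e-01]), 'joint_velocities': array([-0.00058292, -0.0016104 , -0.00217956, -0.00105065,  0.00028371,
        0.00051655]), 'effort': array([-1.10318670e-03, -3.84091330e+01, -2.92548054e+01, -3.32930340e-04,
        4.85719589e-03, -1.28760132e-05]), 'tool_pos': array([144.67935553, 555.79760491, 230.2277078 ]), 'eef_rot': array([[-9.67710566e-01,  2.52062655e-01, -8.23104161e-04],
       [ 2.52063800e-01,  9.67708745e-01, -1.90383960e-03],
       [ 3.16638229e-04, -2.04984046e-03, -9.99997849e-01]]), 'wrist_force': array([-0.11121575, -0.00135323, -0.0703408 ]), 'wrist_torque': array([ 0.0144423 , -0.02909294, -0.00677412]), 'grasp_force': 0.0, 'grip_width': 1.0000749232407833}
```

View pics/top0.png

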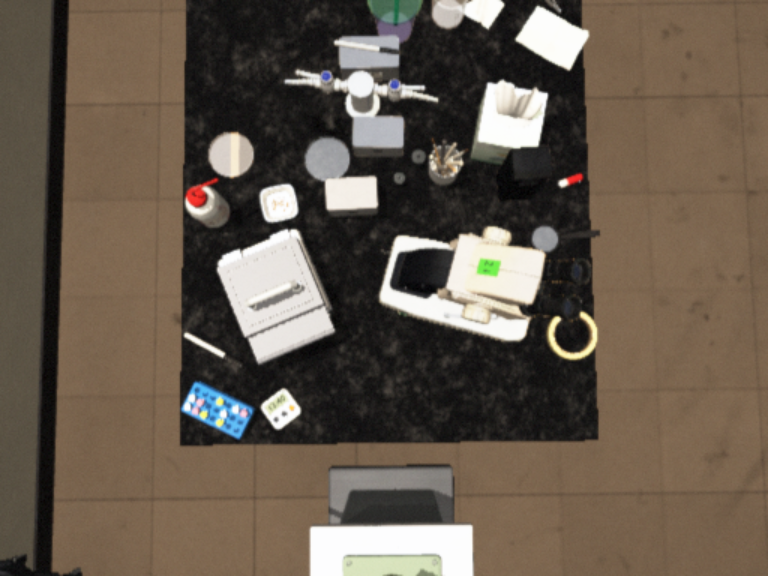

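View pics/side0.png

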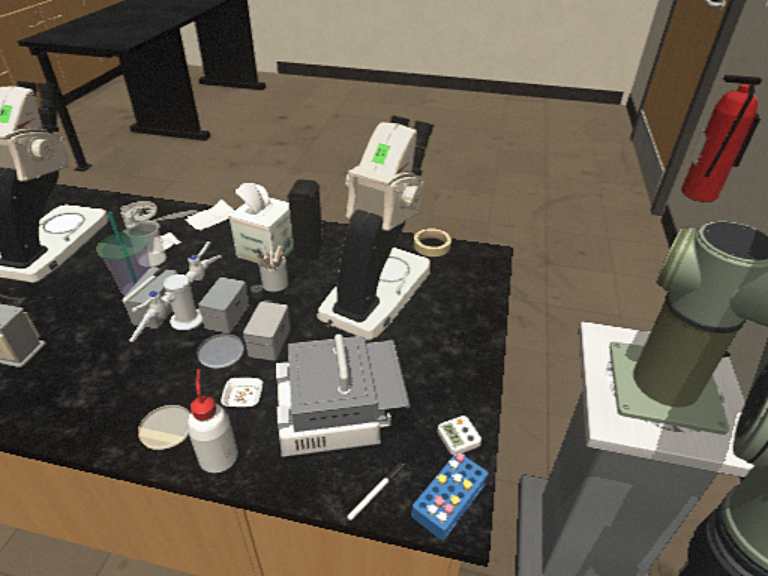

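```bash
python3 - <<'E'
from h import *
a=dict(np.load('top0.npz'));b=dict(np.load('side0.npz'))
A=cv2.resize(a['img'][145:265,115:235],None,fx=5,fy=5,interpolation=cv2.INTER_CUBIC)
cv2.imwrite('pics/tc.png',A[:,:,::-1])
B=cv2.resize(b['img'][215:315,175:285],None,fx=6,fy=6,interpolation=cv2.INTER_CUBIC)
cv2.imwrite('pics/sc.png',B[:,:,::-1])
E
```

```text
(no output)
```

View pics/tc.png

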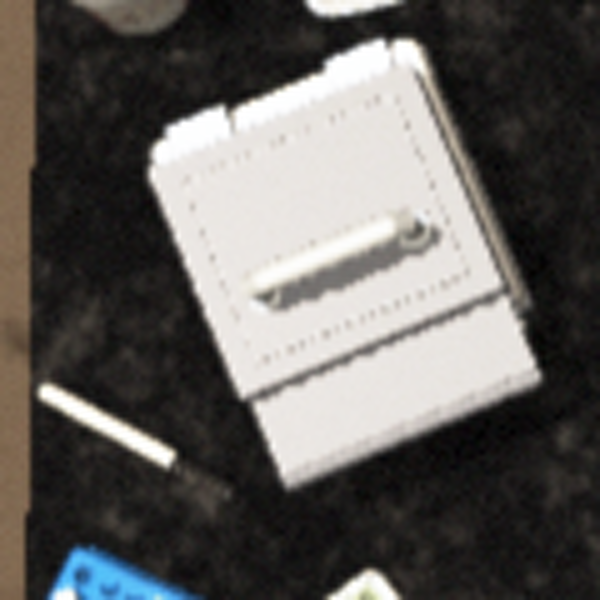

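View pics/sc.png

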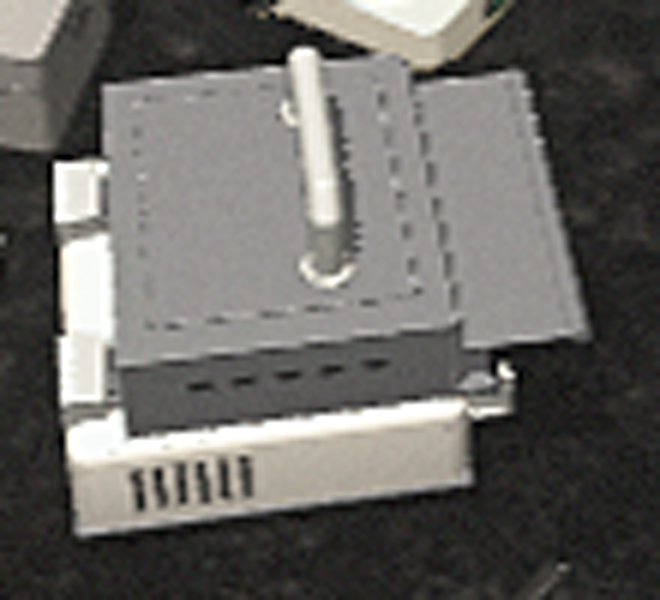

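```bash
python3 - <<'E'
from h import *
a=dict(np.load('top0.npz'));b=dict(np.load('side0.npz'))
f=lambda p:(p[0]/5+115-.4,p[1]/5+145-.4)
g=lambda p:(p[0]/6+175-.4,p[1]/6+215-.4)
T=[((243,398),(-70,80,120)),((505,292),(-70,-80,120)),((150,178),(70,80,120)),((290,488),(-126,78,99)),((541,380),(-126,-78,99)),((258,283),(-20,37,169)),((405,222),(-20,-37,169))]
S=[((103,87),(70,-80,120)),((405,57),(-70,-80,120)),((118,365),(70,80,120)),((460,322),(-70,80,120)),((522,72),(-126,-78,99)),((588,340),(-126,78,99))]
for nm,sets in(('top',[(a,f,T)]),('side',[(b,g,S)]),('both',[(a,f,T),(b,g,S)])):
    W=[];M=[]
    for c,h,L in sets:
        for p,m in L: W.append(onz(c,*h(p),m[2])[:2]);M.append(m[:2])
    W=np.array(W);M=np.array(M,float);w0,m0=W.mean(0),M.mean(0)
    w=(W-w0)@[1,1j];m=(M-m0)@[1,1j];k=(w*m.conj()).sum();th=np.angle(k)
    R=np.array([[np.cos(th),-np.sin(th)],[np.sin(th),np.cos(th)]])
    t=w0-R@m0;print(nm,'yaw',th,'scale',abs(k)/(abs(m)**2).sum(),'org',t.round(1));print((W-M@R.T-t).round(1).tolist())
    # key points
    for n,q in dict(lipfront=(-126,0),rail=(-117,0),handle=(-20,0)).items():print(n,(R@q+t).round(1))
for n,z,(u,v) in [('timer',18,(282,408)),('rackR',40,(250,430)),('rackTR',40,(253,405)),('tl',18,(262,405)),('tt',18,(284,390)),('markr',8,(238,363))]: print(n,onz(a,u/1.5,v/1.5,z).round())
print(arm, [x for x in dir(arm) if x[0]!='_'])
E
```

```text
top yaw 0.3887012905774858 scale 0.9845172692888936 org [615.1 216.5]
[[1.4, -0.3], [-2.3, 2.0], [-4.4, -0.7], [2.4, 0.3], [1.9, 3.2], [-1.4, 3.0], [2.4, -7.5]]
lipfront [498.5 168.7]
rail [506.9 172.2]
handle [596.6 208.9]
side yaw 0.3923595072987415 scale 0.9878634903812481 org [613.2 223. ]
[[-1.6, 0.8], [-0.6, 3.0], [-0.9, -2.2], [0.6, -1.9], [1.2, -1.4], [1.2, 1.6]]
lipfront [496.7 174.8]
rail [505.1 178.2]
handle [594.7 215.3]
both yaw 0.3923994587179737 scale 0.9848782030415345 org [614.2 219.6]
[[2.5, -3.1], [-1.7, -1.0], [-3.1, -3.9], [3.4, -2.3], [2.4, 0.5], [-0.4, 0.1], [3.1, -10.6], [-2.6, 4.2], [-1.6, 6.4], [-1.9, 1.1], [-0.4, 1.5], [0.2, 2.0], [0.2, 5.0]]
lipfront [497.8 171.4]
rail [506.1 174.9]
handle [595.7 211.9]
timer [383. 210.  18.]
rackR [343. 269.  40.]
rackTR [391. 263.  40.]
tl [389. 249.  18.]
tt [418. 206.  18.]
markr [473. 299.   8.]
<Robot object at 0x7f50e14bc050> ['PlanningError', 'pinch_z']
```

```bash
cat >> h.py <<'E'
from scipy.spatial.transform import Rotation as Ro
YAW=0.392; O=np.array([614.,220.,0.])
RC=Ro.from_euler('z',YAW).as_matrix()
w=lambda p:O+RC@np.array(p,float)
lc=lambda P:RC.T@(np.array(P)-O)
def tilt(deg,y=(0,1,0)):
    s,c=np.sin(np.radians(deg)),np.cos(np.radians(deg)); z=np.array([s,0,-c]); y=np.array(y,float)
    return RC@np.stack([np.cross(y,z),y,z],1)
def down(yaw): # tool y at world yaw
    y=np.array([np.cos(yaw),np.sin(yaw),0]);z=np.array([0,0,-1.]);return np.stack([np.cross(y,z),y,z],1)
def go(P,R):
    o=get_obs();rv=np.degrees((Ro.from_matrix(R)*Ro.from_matrix(o['eef_rot']).inv()).as_rotvec())
    d=np.array(P)-o['tool_pos'];print('clock',round(o['clock'],2),'loc',lc(o['tool_pos']).round(1),'d',d.round(1),'rv',rv.round(2),'rows>=',max(np.linalg.norm(d)/50,np.linalg.norm(rv)/8.59).round(1),'F',(RC.T@o['wrist_force']).round(1),'q',o['q'].round(2))
E
python3 - <<'E'
from h import *
go(w((-180,-62,150)),tilt(30))
E
```

```text
clock 0.1 loc [-305.4  489.6  230.2] d [ 326.7 -461.9  -80.2] rv [  2.21 -30.46  36.23] rows>= 11.4 F [-0.1  0.  -0.1] q [ 1.17  0.21  1.54  0.    1.39 -0.15]
```

send_rows:
  moves:
    - [[22,-30,-3,0.14,-1.9,2.26,1],[22,-30,-3,0.14,-1.9,2.26,1],[22,-30,-3,0.14,-1.9,2.26,1],[22,-30,-3,0.14,-1.9,2.26,1],[22,-30,-3,0.14,-1.9,2.26,1],[22,-30,-3,0.14,-1.9,2.26,1],[22,-30,-3,0.14,-1.9,2.26,1],[22,-30,-3,0.14,-1.9,2.26,1]]

```text
clock: 0.9
tool_pos: [321.2, 315.1, 206.8]
eef_rot: [[-0.964, -0.071, 0.256], [-0.057, 0.997, 0.06], [-0.259, 0.044, -0.965]]
wrist_force: [0.5, -0.0, -0.2]
grip_width: -0.002
grasp_force: 0.0
```

send_rows:
  moves:
    - [[19,-28,-7,0.14,-1.9,2.26,1],[19,-28,-7,0.14,-1.9,2.26,1],[19,-28,-7,0.14,-1.9,2.26,1],[19,-28,-7,0.14,-1.9,2.26,1],[19,-28,-7,0.14,-1.9,2.26,1],[19,-28,-7,0.14,-1.9,2.26,1],[19,-28,-7,0.14,-1.9,2.26,1],[18,-26,-7,0.14,-1.9,2.26,1]]

```text
clock: 1.7
tool_pos: [472.0, 93.5, 151.1]
eef_rot: [[-0.8, -0.382, 0.462], [-0.33, 0.924, 0.193], [-0.5, 0.002, -0.866]]
wrist_force: [0.2, 1.1, -0.3]
grip_width: -0.001
grasp_force: 0.0
```

```bash
python3 - <<'E'
from h import *
go(w((-180,-62,47)),tilt(30))
E
```

```text
clock 1.7 loc [-179.6  -62.6  151.1] d [  -0.6    0.4 -104.1] rv [-0.11 -0.01 -0.02] rows>= 2.1 F [ 0.6  0.9 -0.3] q [-0.17 -0.2   2.23  0.42  0.71 -2.4 ]
```

send_rows:
  moves:
    - [[0,0,-35,0,0,0,1],[0,0,-35,0,0,0,1],[0,0,-34,0,0,0,1],[0,0,0,0,0,0,1],[18.5,7.6,0,0,0,0,1],[18.5,7.6,0,0,0,0,1],[15,6.2,0,0,0,0,1],[0,0,0,0,0,0,1]]

```text
clock: 2.5
tool_pos: [527.2, 116.7, 50.5]
eef_rot: [[-0.798, -0.383, 0.465], [-0.33, 0.924, 0.193], [-0.504, 0.0, -0.864]]
wrist_force: [0.6, -0.3, 0.8]
grip_width: 0.0
grasp_force: 0.0
```

```bash
python3 - <<'E'
from h import *
go(w((-117,-62,47)),tilt(30))
c=cam('side');save(c,'pics/s1.png')
E
```

```text
clock 2.5 loc [-119.7  -62.2   50.5] d [ 2.4  1.3 -3.5] rv [-0.1   0.21 -0.03] rows>= 0.1 F [ 0.4 -0.5  0.8] q [-0.08  0.16  2.16  0.61  0.41 -2.55]
```

View pics/s1.png

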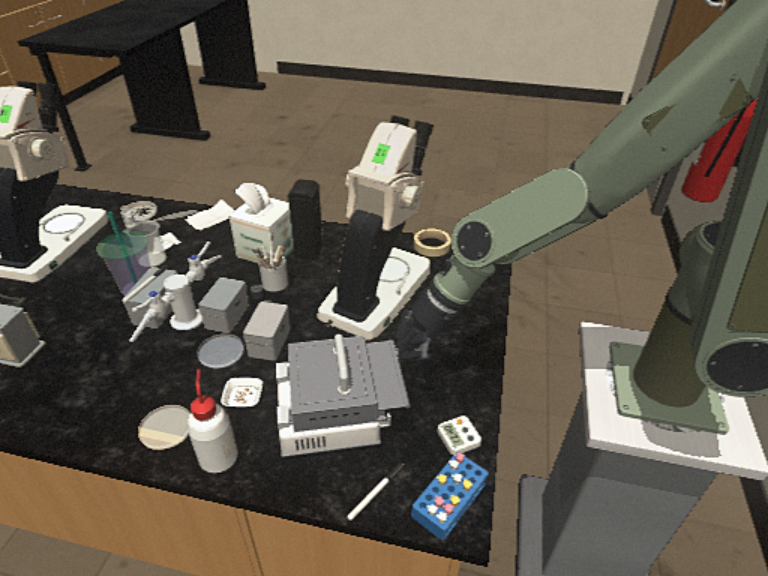

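send_rows:
  moves:
    - [[1.5,3,-1,0,0,0,1],[0,2,0,0,0,0,1],[-0.8,1.8,0,0,0,0,1],[-0.8,1.8,0,0,0,0,1],[-0.8,1.8,0,0,0,0,1],[-0.8,1.8,0,0,0,0,1],[-0.8,1.8,0,0,0,0,1],[0,0,0,0,0,0,1]]

```text
clock: 3.35
tool_pos: [520.9, 130.6, 46.3]
eef_rot: [[-0.802, -0.382, 0.46], [-0.33, 0.924, 0.193], [-0.499, 0.003, -0.867]]
wrist_force: [0.3, 0.7, -0.2]
grip_width: 0.001
grasp_force: 0.0
```

```bash
python3 - <<'E'
from h import *
go(w((-117,-50,47)),tilt(30))
E
```

```text
clock 3.35 loc [-120.2  -47.1   46.3] d [ 4.1 -1.5  0.7] rv [-0.13 -0.15  0.01] rows>= 0.1 F [ 0.6  0.5 -0.2] q [-0.04  0.16  2.17  0.59  0.39 -2.5 ]
```

send_rows:
  moves:
    - [[1.5,2.8,0,0,0,0,1],[-0.8,2,0,0,0,0,1],[-0.8,2,0,0,0,0,1],[-0.8,2,0,0,0,0,1],[-0.8,2,0,0,0,0,1],[-0.8,2,0,0,0,0,1],[-0.8,2,0,0,0,0,1],[0,0,0,0,0,0,1]]

```text
clock: 4.15
tool_pos: [517.7, 144.6, 46.3]
eef_rot: [[-0.802, -0.381, 0.461], [-0.33, 0.924, 0.192], [-0.499, 0.002, -0.867]]
wrist_force: [-0.6, -5.6, 2.0]
grip_width: -0.004
grasp_force: 2.5
```

```bash
python3 - <<'E'
from h import *
go(w((-117,-30,47)),tilt(30))
E
```

```text
clock 4.15 loc [-117.8  -32.9   46.3] d [-0.4  2.9  0.7] rv [-0.07 -0.1   0.05] rows>= 0.1 F [-2.7 -5.   2. ] q [-0.01  0.16  2.17  0.55  0.38 -2.44]
```

send_rows:
  moves:
    - [[-0.6,1.5,0,0,0,0,1],[-0.6,1.5,0,0,0,0,1],[-0.6,1.5,0,0,0,0,1],[-0.6,1.5,0,0,0,0,1],[-0.6,1.5,0,0,0,0,1],[0,0,0,0,0,0,1]]

```text
clock: 4.75
tool_pos: [515.8, 151.6, 46.6]
eef_rot: [[-0.801, -0.38, 0.463], [-0.329, 0.925, 0.191], [-0.5, 0.0, -0.866]]
wrist_force: [1.7, -6.2, -0.8]
grip_width: -0.004
grasp_force: 2.7
```

```bash
python3 - <<'E'
from h import *
go(w((-117,-20,47)),tilt(30))
E
```

```text
clock 4.75 loc [-116.9  -25.7   46.6] d [-2.3  5.2  0.4] rv [-0.03  0.01  0.12] rows>= 0.1 F [-0.8 -6.4 -0.8] q [ 0.01  0.16  2.17  0.54  0.37 -2.41]
```

send_rows:
  moves:
    - [[-0.7,1.5,0,0,0,0,1],[-0.7,1.5,0,0,0,0,1],[-0.7,1.5,0,0,0,0,1],[0,0,0,0,0,0,1]]

```text
clock: 5.15
tool_pos: [515.7, 152.7, 46.9]
eef_rot: [[-0.8, -0.377, 0.468], [-0.328, 0.926, 0.185], [-0.503, -0.006, -0.864]]
wrist_force: [3.7, -21.2, -4.8]
grip_width: 0.005
grasp_force: 10.0
```

```bash
python3 - <<'E'
from h import *
go(w((-117,-20,47)),tilt(30))
E
```

```text
clock 5.15 loc [-116.6  -24.7   46.9] d [-2.2  4.2  0.1] rv [0.25 0.3  0.34] rows>= 0.1 F [ -4.7 -21.   -4.8] q [ 0.02  0.16  2.17  0.52  0.36 -2.39]
```

send_rows:
  moves:
    - [[0.5,-1.2,3,0,0,0,1],[0,0,3,0,0,0,1],[0,0,3,0,0,0,1],[0,0,3,0,0,0,1],[0,0,3,0,0,0,1],[0,0,3,0,0,0,1],[0,0,0,0,0,0,1]]

```text
clock: 5.85
tool_pos: [510.7, 154.1, 61.9]
eef_rot: [[-0.804, -0.381, 0.456], [-0.331, 0.924, 0.19], [-0.494, 0.002, -0.869]]
wrist_force: [-1.9, -10.4, -4.3]
grip_width: -0.002
grasp_force: 5.7
```

```bash
python3 - <<'E'
from h import *
go(w((-117,-24,88)),tilt(30))
E
```

```text
clock 5.85 loc [-120.6  -21.4   61.9] d [ 4.3 -1.  26.1] rv [ 0.05 -0.39  0.04] rows>= 0.5 F [-5.7 -8.9 -4.3] q [ 0.02  0.12  2.17  0.47  0.41 -2.33]
```

send_rows:
  moves:
    - [[0,2,3,0,0,0,1],[0.5,0.2,3,0,0,0,1],[0.5,0.2,3,0,0,0,1],[0,0,3,0,0,0,1],[0,0,0,0,0,0,1]]

```text
clock: 6.35
tool_pos: [510.0, 155.1, 71.7]
eef_rot: [[-0.806, -0.381, 0.453], [-0.332, 0.925, 0.188], [-0.49, 0.001, -0.872]]
wrist_force: [-1.5, -18.1, -8.9]
grip_width: 0.0
grasp_force: 9.7
```

```bash
python3 - <<'E'
from h import *
go(w((-117,-24,88)),tilt(30))
c=cam('side');save(c,'pics/s2.png',1)
a=dict(np.load('side0.npz'))
cv2.imwrite('pics/s2.png',np.hstack([cv2.resize(i[215:315,175:285],None,fx=3.5,fy=3.5,interpolation=cv2.INTER_CUBIC) for i in(a['img'],c['img'])])[:,:,::-1])
E
```

```text
clock 6.35 loc [-120.9  -20.2   71.7] d [ 5.1 -2.  16.3] rv [ 0.19 -0.62  0.06] rows>= 0.3 F [ -8.3 -16.1  -8.9] q [ 0.03  0.09  2.16  0.43  0.44 -2.28]
```

View pics/s2.png

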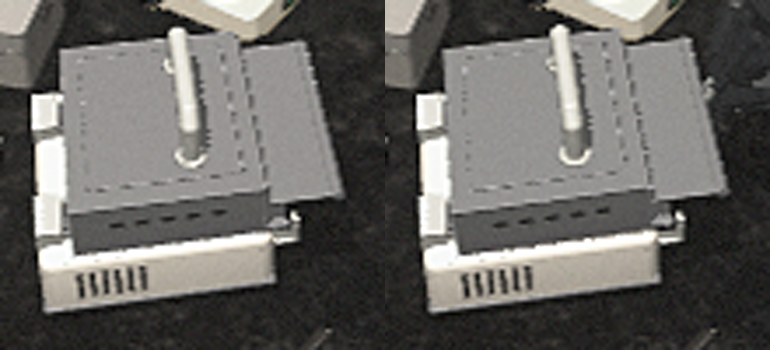

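send_rows:
  moves:
    - [[1.4,0.6,0,0,0,0,1],[1.4,0.6,0,0,0,0,1],[1.4,0.6,0,0,0,0,1],[1.4,0.6,0,0,0,0,1],[0,0,2,0,0,0,1],[0,0,2,0,0,0,1],[0,0,2,0,0,0,1],[0,0,0,0,0,0,1]]

```text
clock: 7.2
tool_pos: [510.9, 155.3, 73.2]
eef_rot: [[-0.811, -0.382, 0.444], [-0.334, 0.924, 0.184], [-0.481, 0.001, -0.877]]
wrist_force: [-5.5, -30.3, -15.5]
grip_width: -0.001
grasp_force: 16.2
```

```bash
cat >> h.py <<'E'
def lipcrop(f=None):
    c=cam('side');a=np.load('side0.npz')['img']
    C=[cv2.cvtColor(i,cv2.COLOR_RGB2GRAY)[265:278,262:278].astype(np.float32) for i in(a,c['img'])]
    t=C[0][2:-2,2:-2]
    big=cv2.cvtColor(c['img'],cv2.COLOR_RGB2GRAY)[250:285,255:285].astype(np.float32)
    r=cv2.matchTemplate(big,t,cv2.TM_CCOEFF_NORMED);_,m,_,l=cv2.minMaxLoc(r)
    du,dv=l[0]+255-264,l[1]+250-267
    cc={k:np.array(v) for k,v in c.items()}
    p=[proj(cc,w((-126,78,99+L))) for L in(0,10,20,30)]
    print('corner shift',du,dv,'score',round(float(m),2),'expected L=0..30 dv',[(q-p[0]).round(1).tolist() for q in p])
    return c
E
python3 - <<'E'
from h import *
go(w((-117,-24,88)),tilt(30)); lipcrop()
E
```

```text
clock 7.2 loc [-120.   -20.4   73.2] d [ 4.2 -2.2 14.8] rv [ 0.43 -1.19  0.  ] rows>= 0.3 F [-16.7 -25.9 -15.5] q [ 0.03  0.09  2.15  0.4   0.45 -2.26]
corner shift -1 -1 score 0.98 expected L=0..30 dv [[0.0, 0.0], [0.2, -2.5], [0.4, -5.1], [0.6, -7.7]]
```

send_rows:
  moves:
    - [[0.6,-1.5,1,0,0,0,1],[0.6,-1.5,1,0,0,0,1],[0,0,2,0,0,0,1],[0,0,2,0,0,0,1],[0,0,0,0,0,0,1]]

```text
clock: 7.75
tool_pos: [513.5, 155.3, 81.5]
eef_rot: [[-0.809, -0.383, 0.446], [-0.333, 0.924, 0.189], [-0.484, 0.005, -0.875]]
wrist_force: [-8.3, -16.2, -7.8]
grip_width: -0.002
grasp_force: 12.0
```

```bash
python3 - <<'E'
from h import *
go(w((-117,-24,88)),tilt(30)); lipcrop()
E
```

```text
clock 7.75 loc [-117.6  -21.4   81.5] d [ 1.5 -2.2  6.5] rv [ 0.13 -1.05 -0.05] rows>= 0.1 F [-13.9 -11.8  -7.8] q [ 0.02  0.08  2.15  0.4   0.47 -2.25]
corner shift -2 -3 score 0.96 expected L=0..30 dv [[0.0, 0.0], [0.2, -2.5], [0.4, -5.1], [0.6, -7.7]]
```

send_rows:
  moves:
    - [[0.9,0.4,0,1.15,-2.77,0,1],[0.9,0.4,0,1.15,-2.77,0,1],[0.9,0.4,0,1.15,-2.77,0,1],[0.9,0.4,0,1.15,-2.77,0,1],[0,0,0,0,0,0,1]]

```text
clock: 8.3
tool_pos: [521.1, 163.3, 94.8]
eef_rot: [[-0.705, -0.372, 0.603], [-0.281, 0.928, 0.244], [-0.651, 0.003, -0.759]]
wrist_force: [-5.0, -3.6, -0.1]
grip_width: 0.002
grasp_force: 2.7
```

```bash
python3 - <<'E'
from h import *
go(w((-117,-24,88)),tilt(42)); lipcrop()
E
```

```text
clock 8.3 loc [-107.5  -16.9   94.8] d [ -6.  -10.1  -6.8] rv [ 0.38 -1.34  0.59] rows>= 0.3 F [-6.  -1.5 -0.1] q [-0.    0.04  2.25  0.98  0.3  -2.82]
corner shift -3 -6 score 0.97 expected L=0..30 dv [[0.0, 0.0], [0.2, -2.5], [0.4, -5.1], [0.6, -7.7]]
```

send_rows:
  moves:
    - [[1,-2.5,1,-0.6,1.4,0,1],[1.2,-2.8,1,-0.6,1.4,0,1],[1.2,-2.8,0,-0.6,1.4,0,1],[1.2,-2.8,0,0,0,0,1],[1.2,-2.8,0,0,0,0,1],[1.2,-2.8,0,0,0,0,1],[1.2,-2.8,0,0,0,0,1],[0,0,0,0,0,0,1]]

```text
clock: 9.15
tool_pos: [530.4, 145.6, 98.1]
eef_rot: [[-0.749, -0.377, 0.545], [-0.304, 0.926, 0.223], [-0.589, 0.001, -0.808]]
wrist_force: [-6.2, -0.4, -0.7]
grip_width: 0.002
grasp_force: 2.7
```

```bash
python3 - <<'E'
from h import *
go(w((-117,-38,80)),tilt(30)); lipcrop()
E
```

```text
clock 9.15 loc [-105.7  -36.8   98.1] d [-10.   -5.4 -18.1] rv [-2.38  5.62  0.3 ] rows>= 0.7 F [-5.9  2.  -0.7] q [-0.03  0.05  2.19  0.68  0.39 -2.55]
corner shift -1 -12 score 0.97 expected L=0..30 dv [[0.0, 0.0], [0.2, -2.5], [0.4, -5.1], [0.6, -7.7]]
```

send_rows:
  moves:
    - [[-0.3,-2.5,-4,0,0,0,1],[-1.6,-0.7,-4,-0.4,1,0,1],[-1.6,-0.7,-4,-0.4,1,0,1],[-1.6,-0.7,-4,-0.4,1,0,1],[-1.6,-0.7,-4,-0.4,1,0,1],[-1.6,-0.7,-4,-0.4,1,0,1],[-1.6,-0.7,-4,0,0,0,1],[0,0,0,0,0,0,1]]

```text
clock: 10.0
tool_pos: [523.1, 138.4, 72.0]
eef_rot: [[-0.794, -0.375, 0.478], [-0.322, 0.927, 0.193], [-0.515, -0.001, -0.857]]
wrist_force: [-0.6, 0.7, 0.2]
grip_width: 0.005
grasp_force: 0.0
```

```bash
python3 - <<'E'
from h import *
go(w((-117,-38,60)),tilt(30)); lipcrop()
E
```

```text
clock 10.0 loc [-115.2  -40.7   72. ] d [ -2.7   1.8 -12. ] rv [-0.33  0.95  0.41] rows>= 0.2 F [-0.3  0.9  0.2] q [-0.02  0.1   2.16  0.52  0.42 -2.41]
corner shift 0 -9 score 0.99 expected L=0..30 dv [[0.0, 0.0], [0.2, -2.5], [0.4, -5.1], [0.6, -7.7]]
```

```bash
python3 - <<'E'
from h import *
c=cam('side');a=np.load('side0.npz')['img']
cv2.imwrite('pics/s3.png',np.hstack([cv2.resize(i[205:315,175:295],None,fx=3.3,fy=4,interpolation=cv2.INTER_CUBIC) for i in(a,c['img'])])[:,:,::-1])
E
```

```text
(no output)
```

View pics/s3.png

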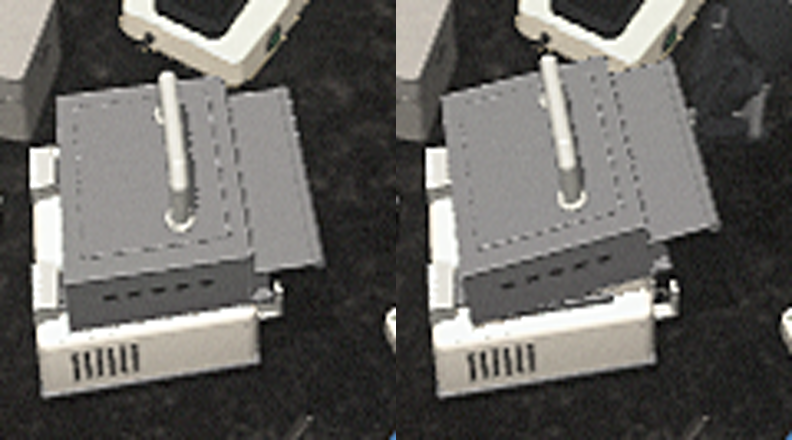

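send_rows:
  moves:
    - [[-1.5,-0.6,-5,0,0,0,1],[-1.5,-0.6,-5,0,0,0,1],[-1.5,-0.6,-5,0,0,0,1],[0,0,0,0,0,0,1],[0,0,0,0,0,0,1]]

```text
clock: 10.6
tool_pos: [518.4, 136.4, 56.8]
eef_rot: [[-0.795, -0.375, 0.477], [-0.322, 0.927, 0.192], [-0.514, -0.001, -0.858]]
wrist_force: [0.0, 0.6, 0.0]
grip_width: -0.002
grasp_force: 0.0
```

```bash
python3 - <<'E'
from h import *
go(w((-117,-38,60)),tilt(30)); lipcrop()
E
```

```text
clock 10.6 loc [-120.3  -40.7   56.8] d [2.  3.7 3.2] rv [-0.32  0.9   0.41] rows>= 0.1 F [0.2 0.6 0. ] q [-0.03  0.13  2.18  0.58  0.39 -2.47]
corner shift 0 -9 score 0.99 expected L=0..30 dv [[0.0, 0.0], [0.2, -2.5], [0.4, -5.1], [0.6, -7.7]]
```

```bash
python3 - <<'E'
from h import *
b=dict(np.load('side0.npz'))
M=np.array([(70,-80,120),(-70,-80,120),(70,80,120),(-70,80,120),(-126,-78,99),(-126,78,99)],float)-[0,0,70]
L=[(56,97),(223,78),(66,281),(252,255),(286,87),(322,266)]
Rr=[(47,97),(211,57),(68,275),(250,228),(272,60),(322,230)]
for P in(L,Rr):
    p=np.array(P)/[3.3,4]+[175,205]-.4
    ok,rv,t=cv2.solvePnP(M,p,b['mtx'],None)
    q=cv2.projectPoints(M,rv,t,b['mtx'],None)[0][:,0]
    R=b['R'].T@cv2.Rodrigues(rv)[0];X=b['R'].T@(t.ravel()-b['t'].ravel())
    print('euler zyx',Ro.from_matrix(RC.T@R).as_euler('zyx').round(3),'org loc',lc(X).round(1),'res',np.abs(q-p).max().round(2))
    for n,m in dict(lip=(-121,0,23),flL=(-85,70,0),flR=(-85,-70,0),tonL=(84,50,0),tonR=(84,-50,0)).items(): print(n,lc(R@np.array(m,float)+X).round(1))
E
```

```text
euler zyx [-3.053  0.114 -1.414] org loc [  47.8 1255.9 1576.5] res 4.88
lip [ 170.1 1266.6 1567.4]
flL [ 138.  1235.9 1636.3]
flR [ 125.8 1259.1 1498.8]
tonL [ -31.  1255.8 1634.4]
tonR [ -39.7 1272.3 1536.2]
euler zyx [-2.989  0.034 -1.432] org loc [  49.  1268.2 1577.5] res 5.11
lip [ 169.3 1289.5 1562. ]
flL [ 143.6 1257.3 1632.8]
flR [ 122.4 1277.1 1495.9]
tonL [ -26.4 1262.2 1639.5]
tonR [ -41.5 1276.4 1541.6]
```

```bash
cat > pnp.py <<'E'
from h import *
b=dict(np.load('side0.npz'))
M=np.array([(70,-80,50),(-70,-80,50),(70,80,50),(-70,80,50),(-126,-78,29),(-126,78,29)],float)
def pose(P):
    p=np.array(P,float)/[3.3,4]+[175,205]-.4
    r0=cv2.Rodrigues(b['R']@RC)[0];t0=(b['R']@w((0,0,70))+b['t'].ravel()).reshape(3,1)
    ok,rv,t=cv2.solvePnP(M,p,b['mtx'],None,r0.copy(),t0.copy(),True,cv2.SOLVEPNP_ITERATIVE)
    q=cv2.projectPoints(M,rv,t,b['mtx'],None)[0][:,0]
    R=b['R'].T@cv2.Rodrigues(rv)[0];X=b['R'].T@(t.ravel()-b['t'].ravel())
    print('euler zyx',Ro.from_matrix(RC.T@R).as_euler('zyx').round(3),'org loc',lc(X).round(1),'res',np.abs(q-p).max().round(2))
    for n,m in dict(lip=(-121,0,23),flL=(-85,70,0),flR=(-85,-70,0),tonL=(84,50,0),tonR=(84,-50,0)).items(): print(n,lc(R@np.array(m,float)+X).round(1))
E
python3 - <<'E'
from pnp import *
pose([(56,97),(223,78),(66,281),(252,255),(286,87),(322,266)])
pose([(47,97),(211,57),(68,275),(250,228),(272,60),(322,230)])
E
```

```text
euler zyx [ 0.002 -0.012 -0.009] org loc [-0.2 -9.9 56.9] res 0.88
lip [-121.4  -10.    78.5]
flL [-85.3  59.9  55.3]
flR [-85.  -80.1  56.5]
tonL [83.7 40.3 57.5]
tonR [ 83.9 -59.7  58.4]
euler zyx [ 0.067  0.065 -0.005] org loc [ -0.4 -21.   58.2] res 0.75
lip [-119.4  -29.    89. ]
flL [-89.8  43.1  63.6]
flR [-80.3 -96.5  63.8]
tonL [79.8 34.5 52.7]
tonR [ 86.6 -65.2  52.8]
```

send_rows:
  moves:
    - [[-11,-4.5,-2,0,0,0,1],[-20,-8,0,0,0,0,1],[-25,-10,0,0,0,0,1],[-25,-10,10,0,0,0,1],[0,0,40,0,0,0,1],[0,0,45,0,0,0,1],[0,0,45,0,0,0,1],[0,0,45,0,0,0,0.4]]

```text
clock: 11.45
tool_pos: [437.3, 103.8, 242.5]
eef_rot: [[-0.794, -0.375, 0.479], [-0.322, 0.927, 0.192], [-0.516, -0.002, -0.857]]
wrist_force: [1.2, 0.0, 0.2]
grip_width: 0.156
grasp_force: 0.0
```

```bash
python3 - <<'E'
from h import *
a=cam('top');b=cam('side');np.savez('top1.npz',**a);np.savez('side1.npz',**b)
A=cv2.resize(a['img'][145:265,115:235],None,fx=5,fy=5,interpolation=cv2.INTER_CUBIC)
cv2.imwrite('pics/tc1.png',A[:,:,::-1])
go(w((-20,0,260)),down(.4))
E
```

```text
clock 11.55 loc [-202.7  -42.4  250.3] d [152.7 109.    9.7] rv [ 14.12  32.39 -86.75] rows>= 10.9 F [ 0.9 -0.9 -0.2] q [-0.15 -0.46  2.19  0.33  0.94 -2.24]
```

View pics/tc1.png

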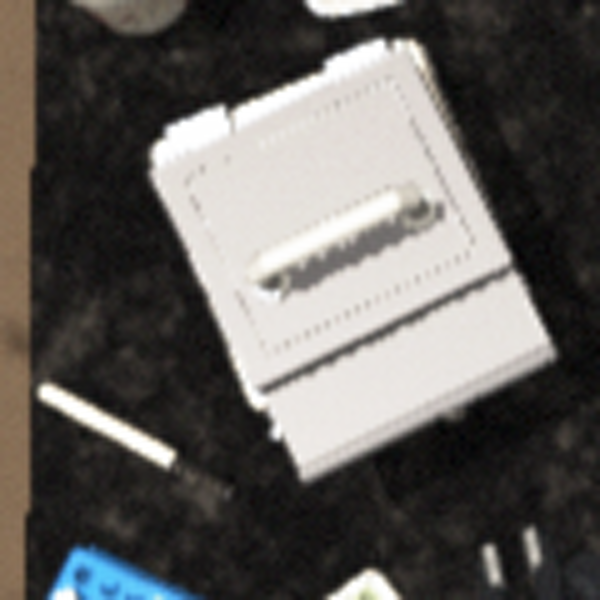

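```bash
cat > fit.py <<'E'
from h import *
from scipy.optimize import least_squares
a=dict(np.load('top0.npz'));b=dict(np.load('side0.npz'))
MS=[(70,-80,50),(-70,-80,50),(70,80,50),(-70,80,50),(-126,-78,29),(-126,78,29)]
MT=[(-70,80,50),(-70,-80,50),(-126,78,29),(-126,-78,29),(-20,37,99),(-20,-37,99)]
def fit(S,T):
    S=np.array(S,float)/[3.3,4]+[175,205]-.4;T=np.array(T,float)/5+[115,145]-.4
    def X(x,m): return O+RC@(Ro.from_euler('zyx',x[3:]).apply(np.array(m,float))+x[:3])
    def res(x):
        return np.concatenate([proj(b,X(x,m))-p for m,p in zip(MS,S)]+[proj(a,X(x,m))-p for m,p in zip(MT,T)])
    r=least_squares(res,[0,0,70,0,0,0],loss='soft_l1');x=r.x
    print('org',x[:3].round(1),'ypr',x[3:].round(3),'cost',r.cost.round(1),{n:lc(X(x,m)).round(1).tolist() for n,m in dict(lip=(-121,0,23),handle=(-20,0,92),ton=(84,0,0)).items()})
E
python3 - <<'E'
from fit import *
fit([(56,97),(223,78),(66,281),(252,255),(286,87),(322,266)],[(243,398),(505,292),(290,488),(541,380),(258,283),(405,222)])
fit([(47,97),(211,57),(68,275),(250,228),(272,60),(322,230)],[(262,388),(508,270),(303,480),(556,353),(262,268),(405,200)])
E
```

```text
org [ 1.2 -2.  65. ] ypr [-0.002 -0.01   0.01 ] cost 5.6 {'lip': [-120.0, -2.0, 86.8], 'handle': [-19.7, -2.9, 156.8], 'ton': [85.2, -2.2, 65.8]}
org [ 1.7 -6.7 73. ] ypr [0.06  0.067 0.02 ] cost 8.9 {'lip': [-117.3, -14.6, 103.9], 'handle': [-12.1, -9.8, 166.0], 'ton': [85.3, -1.5, 67.4]}
```

send_rows:
  moves:
    - [[0,0,5,1.18,2.7,-7,0.3],[5,4,2,1.18,2.7,-7,0.3],[10,8,0,1.18,2.7,-7,0.3],[15,10,0,1.18,2.7,-7,0.3],[15,10,0,1.18,2.7,-7,0.3],[15,10,0,1.18,2.7,-7,0.3],[15,10,0,1.18,2.7,-7,0.3],[15,10,0,1.18,2.7,-7,0.3]]

```text
clock: 12.35
tool_pos: [527.9, 166.9, 246.3]
eef_rot: [[-0.786, 0.587, 0.194], [0.597, 0.802, -0.004], [-0.158, 0.112, -0.981]]
wrist_force: [-0.0, 0.5, 0.5]
grip_width: 0.702
grasp_force: 0.0
```

send_rows:
  moves:
    - [[15,10,0,1.18,2.7,-7,0.3],[15,10,0,1.18,2.7,-7,0.3],[15,10,0,1.18,2.7,-7,0.3],[15,10,0,1.18,2.7,-7,0.3],[5,3,-5,0,0,0,0.3],[0,0,0,0,0,0,0.3]]

```text
clock: 12.95
tool_pos: [592.2, 208.9, 239.9]
eef_rot: [[-0.429, 0.903, 0.008], [0.903, 0.429, 0.026], [0.02, 0.019, -1.0]]
wrist_force: [-0.2, -0.9, 0.2]
grip_width: 0.699
grasp_force: 0.0
```

```bash
python3 - <<'E'
from h import *
go(w((-12,-8,152)),down(.452)); print(get_obs()['grip_width'])
E
```

```text
clock 12.95 loc [-24.3  -1.9 239.9] d [ 13.7  -0.9 -87.9] rv [-1.52  0.46  0.49] rows>= 1.8 F [-0.5 -0.7  0.2] q [ 0.19  0.3   1.41  0.02  1.42 -0.26]
0.699214201599612
```

send_rows:
  moves:
    - [[5,-0.5,0,-0.5,0.2,0.2,0.3],[5,-0.5,-18,-0.5,0.2,0.2,0.3],[3.5,0,-20,-0.5,0.1,0.1,0.3],[0,0,-20,0,0,0,0.3],[0,0,-18,0,0,0,0.3],[0,0,-11,0,0,0,0.3],[0,0,0,0,0,0,0.3]]

```text
clock: 13.65
tool_pos: [604.1, 207.6, 152.3]
eef_rot: [[-0.435, 0.9, -0.003], [0.9, 0.435, -0.0], [0.001, -0.003, -1.0]]
wrist_force: [-0.6, -0.2, -0.4]
grip_width: 0.7
grasp_force: 0.0
```

```bash
python3 - <<'E'
from h import *
go(w((-12,-8,152)),down(.452))
b=cam('side');cv2.imwrite('pics/g.png',cv2.resize(b['img'][190:310,165:305],None,fx=5,fy=5,interpolation=cv2.INTER_CUBIC)[:,:,::-1])
E
```

```text
clock 13.65 loc [-13.9  -7.7 152.3] d [ 1.8  0.5 -0.3] rv [ 0.   -0.16  0.1 ] rows>= 0.0 F [-0.6  0.1 -0.4] q [ 0.2   0.41  1.45  0.    1.29 -0.26]
```

View pics/g.png

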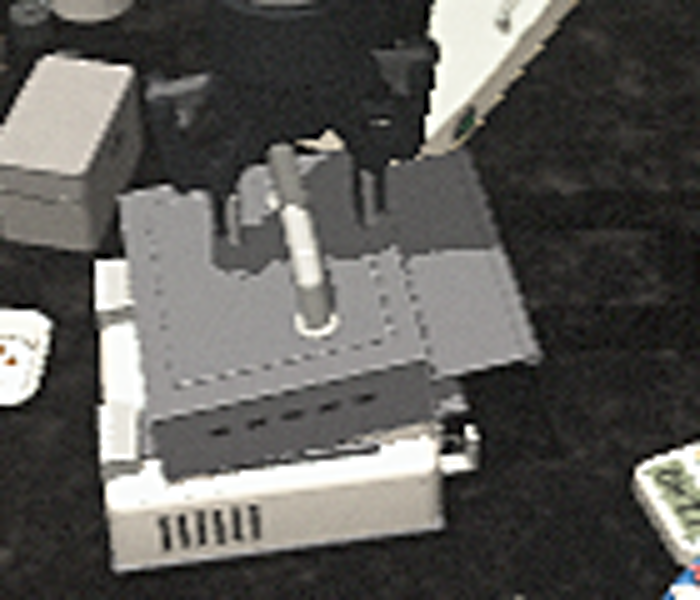

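send_rows:
  moves:
    - [[0.5,0,0,0,0,0,0.6],[0,0,0,0,0,0,0.75],[0,0,0,0,0,0,1],[0,0,0,0,0,0,1],[0,0,0,0,0,0,1],[0,0,0,0,0,0,1]]

```text
clock: 14.3
tool_pos: [607.1, 208.2, 156.5]
eef_rot: [[-0.435, 0.901, 0.003], [0.901, 0.435, 0.002], [-0.0, 0.004, -1.0]]
wrist_force: [-1.4, 0.1, 5.6]
grip_width: 0.136
grasp_force: 58.5
```

```bash
python3 - <<'E'
from h import *
go(w((-27,-8,154)),down(.452)); lipcrop(); print(get_obs()['grip_width'])
E
```

```text
clock 14.3 loc [-10.9  -8.2 156.5] d [-15.   -5.9  -2.5] rv [-0.09  0.2   0.12] rows>= 0.3 F [-1.2  0.7  5.6] q [ 0.2   0.41  1.44  0.    1.29 -0.25]
corner shift 0 -9 score 0.98 expected L=0..30 dv [[0.0, 0.0], [0.2, -2.5], [0.4, -5.1], [0.6, -7.7]]
0.14225849229818324
```

send_rows:
  moves:
    - [[-2.8,-1.1,1,0,0,0,1],[-2.8,-1.1,0,0,0,0,1],[-2.8,-1.1,0,0,0,0,1],[-2.8,-1.2,0,0,0,0,1],[-2.8,-1.2,0,0,0,0,1],[-1,-0.4,0,0,0,0,1],[0,0,0,0,0,0,1]]

```text
clock: 15.05
tool_pos: [593.4, 202.0, 157.7]
eef_rot: [[-0.435, 0.9, 0.007], [0.9, 0.435, 0.002], [-0.002, 0.007, -1.0]]
wrist_force: [4.9, 1.4, 2.9]
grip_width: 0.141
grasp_force: 59.2
```

```bash
python3 - <<'E'
from h import *
go(w((-27,-8,157)),down(.452)); lipcrop(); print(get_obs()['grip_width'])
E
```

```text
clock 15.05 loc [-25.9  -8.8 157.7] d [-1.3  0.3 -0.7] rv [-0.1   0.41  0.11] rows>= 0.1 F [ 5.  -0.5  2.9] q [ 0.19  0.37  1.49  0.    1.27 -0.26]
corner shift 5 -10 score 0.98 expected L=0..30 dv [[0.0, 0.0], [0.2, -2.5], [0.4, -5.1], [0.6, -7.7]]
0.13840972881376842
```

send_rows:
  moves:
    - [[-0.9,-0.4,2,0,0,0,1],[0,0,2,0,0,0,1],[0,0,2,0,0,0,1],[0,0,2,0,0,0,1],[0,0,2,0,0,0,1],[0,0,2,0,0,0,1],[0,0,0,0,0,0,1]]

```text
clock: 15.8
tool_pos: [590.8, 201.5, 168.4]
eef_rot: [[-0.435, 0.901, 0.002], [0.901, 0.435, 0.001], [0.0, 0.002, -1.0]]
wrist_force: [0.5, 0.5, -4.3]
grip_width: 0.145
grasp_force: 58.5
```

```bash
python3 - <<'E'
from h import *
go(w((-27,-8,170)),down(.452)); lipcrop(); print(get_obs()['grip_width'])
E
```

```text
clock 15.8 loc [-28.5  -8.2 168.4] d [1.3 0.8 1.6] rv [-0.06  0.13  0.13] rows>= 0.0 F [ 0.7  0.3 -4.3] q [ 0.19  0.36  1.48  0.    1.3  -0.26]
corner shift 7 -13 score 0.94 expected L=0..30 dv [[0.0, 0.0], [0.2, -2.5], [0.4, -5.1], [0.6, -7.7]]
0.13745093644893872
```

```bash
python3 - <<'E'
from h import *
a=dict(np.load('top0.npz'));b=dict(np.load('side0.npz'))
s=lambda u,v:(u/1.5,v/1.5)
print('sticker',tri(a,s(488,267),b,s(380,153)))
for z in (150,200,250,300): print(z,[onz(a,u/1.5,v/1.5,z)[:2].round().tolist() for u,v in[(450,292),(535,305),(478,315),(490,320)]])
E
```

```text
sticker (array([ 614.78428532, -157.40767594,  348.6492229 ]), np.float64(0.40222885338118397))
150 [[595.0, -115.0], [570.0, -269.0], [553.0, -165.0], [544.0, -186.0]]
200 [[591.0, -111.0], [566.0, -258.0], [550.0, -159.0], [541.0, -179.0]]
250 [[586.0, -106.0], [562.0, -248.0], [547.0, -152.0], [538.0, -172.0]]
300 [[581.0, -102.0], [558.0, -238.0], [544.0, -146.0], [535.0, -165.0]]
```

send_rows:
  moves:
    - [[0,0,6,0,0,0,1],[0,0,10,0,0,0,1],[0,0,14,0,0,0,1],[0,0,14,0,0,0,1],[0,0,14,0,0,0,1],[0,0,14,0,0,0,1],[0,0,8,0,0,0,1],[0,0,0,0,0,0,1]]

```text
clock: 16.65
tool_pos: [591.9, 201.7, 250.7]
eef_rot: [[-0.435, 0.901, 0.006], [0.901, 0.435, 0.002], [-0.001, 0.007, -1.0]]
wrist_force: [0.3, -1.0, -5.2]
grip_width: 0.139
grasp_force: 58.7
```

send_rows:
  moves:
    - [[-8,-2,0,0,0,-3,1],[-16,-5,0,0,0,-5.4,1],[-18,-6,0,0,0,-5.4,1],[-20,-8,0,0,0,-5.4,1],[-20,-10,0,0,0,-5.4,1],[-20,-12,0,0,0,-5.4,1],[-15,-15,0,0,0,-5.4,1],[-12,-16,0,0,0,-5.4,1]]

```text
clock: 17.45
tool_pos: [460.1, 127.1, 247.4]
eef_rot: [[0.262, 0.965, 0.001], [0.965, -0.262, -0.001], [-0.001, 0.001, -1.0]]
wrist_force: [0.6, 0.1, -3.9]
grip_width: 0.138
grasp_force: 58.8
```

send_rows:
  moves:
    - [[-8,-16,0,0,0,-5.4,1],[-5,-16,0,0,0,-5.4,1],[-4,-16,0,0,0,-5.4,1],[-3,-16,0,0,0,-5.4,1],[-2,-16,0,0,0,-5.4,1],[-2,-16,0,0,0,-5.4,1],[-1,-16,0,0,0,-5.4,1],[0,-16,0,0,0,-5.4,1]]

```text
clock: 18.25
tool_pos: [436.0, -1.0, 247.6]
eef_rot: [[0.852, 0.523, 0.0], [0.523, -0.852, -0.002], [-0.001, 0.002, -1.0]]
wrist_force: [-0.1, -0.8, -3.9]
grip_width: 0.14
grasp_force: 58.8
```

send_rows:
  moves:
    - [[0,-16,0,0,0,-5.4,1],[0,-16,0,0,0,-5.4,1],[0,-16,0,0,0,-5.4,1],[0,-16,0,0,0,-5.4,1],[0,-14,0,0,0,-5.4,1],[0,-8,0,0,0,-5.4,1],[0,-4,0,0,0,-3,1],[0,0,0,0,0,0,1]]

```text
clock: 19.05
tool_pos: [436.3, -90.8, 247.6]
eef_rot: [[0.998, -0.064, -0.001], [-0.064, -0.998, -0.002], [-0.001, 0.002, -1.0]]
wrist_force: [0.2, -0.1, -5.1]
grip_width: 0.141
grasp_force: 58.7
```

```bash
python3 - <<'E'
from h import *
go((434,-90,150),down(-1.75))
b=cam('side');np.savez('side2.npz',**b);cv2.imwrite('pics/p.png',cv2.resize(b['img'][110:300,190:350],None,fx=3,fy=3,interpolation=cv2.INTER_CUBIC)[:,:,::-1])
E
```

```text
clock 19.05 loc [-283.  -219.4  247.6] d [ -2.3   0.8 -97.6] rv [ 0.12 -0.08 -6.58] rows>= 2.0 F [ 0.1 -0.2 -5.1] q [-0.4  -0.09  1.82 -0.    1.41  1.24]
```

View pics/p.png

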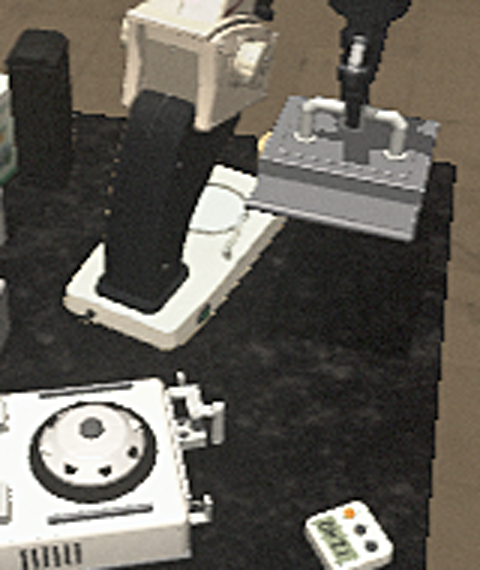

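```bash
python3 - <<'E'
from h import *
from scipy.optimize import least_squares
b=dict(np.load('side2.npz'));o=get_obs();P=o['tool_pos'];R=o['eef_rot'];yaw=np.arctan2(R[1,1],R[0,1])
pts=[((245,207),(-126,-78,27)),((415,240),(-126,78,27)),((258,163),(-70,-80,50)),((425,190),(-70,80,50)),((288,97),(70,-80,50)),((437,123),(70,80,50))]
# lip at +y world; guard -y side -> world -x
def res(x,full=False):
    G=Ro.from_euler('zyx',[yaw,x[0],0]).as_matrix()
    return np.concatenate([proj(b,P+[x[1],x[2],x[3]]+G@(np.array(m)-[-20,0,92.]))-(np.array(p)/3+[190,110]-.4) for p,m in pts])
r=least_squares(lambda x:np.r_[res(x),x[1]/5,x[2]/5,(x[3]-14.5)/5],[0,0,0,14.5]);print(r.x.round(3),res(r.x).round(1))
for flip in(1,):
    pts=[(p,(m[0],-m[1],m[2])) for p,m in pts]
    r=least_squares(lambda x:np.r_[res(x),x[1]/5,x[2]/5,(x[3]-14.5)/5],[0,0,0,14.5]);print('flip',r.x.round(3),res(r.x).round(1))
E
```

```text
[  3.06    5.092  43.399 -52.21 ] [ 2.8 -6.   5.7 -6.6 -0.9  3.1  1.1  4.1 -5.4 -1.4 -2.9 -1.3]
flip [-1.0000e-03  3.2400e-01 -1.7600e+00  1.1138e+01] [ 0.2  2.4 -1.8  1.9  0.4 -0.4 -0.6  0.5  0.8 -2.4  1.2 -2.7]
```

send_rows:
  moves:
    - [[-1,0,-10,0,0,-3.3,1],[-1,1,-22,0,0,-3.3,1],[0,0,-25,0,0,0,1],[0,0,-25,0,0,0,1],[0,0,-25,0,0,0,1],[0,0,-22,0,0,0,1],[0,0,-12,0,0,0,1],[0,0,-4,0,0,0,1]]

```text
clock: 19.9
tool_pos: [433.6, -88.7, 101.8]
eef_rot: [[0.984, -0.177, -0.003], [-0.177, -0.984, -0.001], [-0.003, 0.002, -1.0]]
wrist_force: [-0.9, 0.3, -4.7]
grip_width: 0.135
grasp_force: 58.7
```

send_rows:
  moves:
    - [[0,0,-3,0,0,0,1],[0,0,-3,0,0,0,1],[0,0,-3,0,0,0,1],[0,0,-2,0,0,0,1],[0,0,0,0,0,0,1]]

```text
clock: 20.4
tool_pos: [434.8, -89.5, 92.3]
eef_rot: [[0.984, -0.178, -0.0], [-0.178, -0.984, -0.002], [0.0, 0.002, -1.0]]
wrist_force: [0.1, 0.3, -4.5]
grip_width: 0.141
grasp_force: 58.7
```

send_rows:
  moves:
    - [[0,0,-2,0,0,0,1],[0,0,-2,0,0,0,1],[0,0,-2,0,0,0,1],[0,0,-2,0,0,0,1],[0,0,0,0,0,0,1]]

```text
clock: 20.9
tool_pos: [435.4, -89.5, 84.5]
eef_rot: [[0.984, -0.178, 0.001], [-0.178, -0.984, -0.002], [0.001, 0.002, -1.0]]
wrist_force: [0.8, 1.6, -1.4]
grip_width: 0.143
grasp_force: 59.1
```

send_rows:
  moves:
    - [[0,0,-1,0,0,0,1],[0,0,-1,0,0,0,1],[0,0,-1,0,0,0,1],[0,0,0,0,0,0,1]]

```text
clock: 21.3
tool_pos: [436.3, -89.5, 82.2]
eef_rot: [[0.984, -0.178, 0.003], [-0.178, -0.984, -0.003], [0.003, 0.002, -1.0]]
wrist_force: [3.4, 4.9, 3.4]
grip_width: 0.14
grasp_force: 59.9
```

send_rows:
  moves:
    - [[0,0,-1,0,0,0,1],[0,0,-1,0,0,0,1],[0,0,0,0,0,0,1]]

```text
clock: 21.6
tool_pos: [436.3, -89.0, 80.5]
eef_rot: [[0.984, -0.178, 0.003], [-0.178, -0.984, -0.002], [0.003, 0.001, -1.0]]
wrist_force: [1.9, 6.5, 6.2]
grip_width: 0.14
grasp_force: 60.1
```

send_rows:
  moves:
    - [[0,0,-1,0,0,0,1],[0,0,-1,0,0,0,1],[0,0,-1,0,0,0,1],[0,0,0,0,0,0,1]]

```text
clock: 22.0
tool_pos: [435.1, -89.4, 76.5]
eef_rot: [[0.984, -0.178, 0.0], [-0.178, -0.984, -0.002], [0.001, 0.002, -1.0]]
wrist_force: [1.9, 4.2, 4.4]
grip_width: 0.139
grasp_force: 60.8
```

send_rows:
  moves:
    - [[0,0,-1,0,0,0,1],[0,0,-1,0,0,0,1],[0,0,0,0,0,0,1]]

```text
clock: 22.3
tool_pos: [435.1, -89.4, 76.4]
eef_rot: [[0.984, -0.177, -0.001], [-0.177, -0.984, -0.002], [-0.0, 0.002, -1.0]]
wrist_force: [-5.2, 6.0, 19.9]
grip_width: 0.138
grasp_force: 62.5
```

send_rows:
  moves:
    - [[0,0,1,0,0,0,1],[0,0,0.5,0,0,0,1],[0,0,0,0,0,0,0.8],[0,0,0,0,0,0,0.6],[0,0,0,0,0,0,0.4],[0,0,0,0,0,0,0.3],[0,0,0,0,0,0,0.3],[0,0,0,0,0,0,0.3]]

```text
clock: 23.1
tool_pos: [434.7, -89.6, 75.6]
eef_rot: [[0.984, -0.178, -0.001], [-0.178, -0.984, -0.002], [-0.0, 0.003, -1.0]]
wrist_force: [0.2, -0.2, -0.1]
grip_width: 0.7
grasp_force: 0.0
```

send_rows:
  moves:
    - [[0,0,5,0,0,0,0.3],[0,0,15,0,0,0,0.3],[0,0,20,0,0,0,0.3],[0,0,25,0,0,0,0.3],[0,0,25,0,0,0,0.3],[0,0,25,0,0,0,0.3],[0,0,10,0,0,0,0.3],[0,0,0,0,0,0,0.3]]

```text
clock: 23.9
tool_pos: [436.0, -90.0, 202.5]
eef_rot: [[0.984, -0.178, 0.004], [-0.178, -0.984, -0.004], [0.004, 0.003, -1.0]]
wrist_force: [0.6, 0.3, -0.4]
grip_width: 0.7
grasp_force: 0.0
```

```bash
python3 - <<'E'
from h import *
o=get_obs();print(o['clock'],o['tool_pos'],o['wrist_force'],o['grip_width'])
b=cam('side');d0=dict(np.load('side2.npz'))
g=cv2.cvtColor(b['img'].astype(np.uint8),cv2.COLOR_RGB2HSV)
# expected corners if flat at target, vs grey mask hull
c=b;G=Ro.from_euler('z',-1.75).as_matrix();X=np.array([430.,-110,0])
for m in[(-126,78,29),(-126,-78,29),(-70,80,50),(-70,-80,50),(70,80,50),(70,-80,50)]: print(m,proj(c,X+G@np.array(m,float)).round(1))
m=((g[...,1]<35)&(g[...,2]>85)&(g[...,2]<190)).astype(np.uint8);m[:, :255]=0;m[:150]=0;m[250:]=0;m[:,345:]=0
n,l,s,_=cv2.connectedComponentsWithStats(m);k=1+s[1:,4].argmax();print(s[k])
cn=max(cv2.findContours((l==k).astype(np.uint8),0,2)[0],key=cv2.contourArea);print(cv2.approxPolyDP(cv2.convexHull(cn),2.5,True)[:,0].tolist())
E
```

```text
23.9 [436.03719465 -90.0045279  202.54100504] [ 0.61181261  0.2584025  -0.37903859] 0.7003572026276121
(-126, 78, 29) [267.3 220.1]
(-126, -78, 29) [315.  234.7]
(-70, 80, 50) [273.3 204.3]
(-70, -80, 50) [321.4 218.2]
(70, 80, 50) [287.5 180.1]
(70, -80, 50) [332.3 192. ]
[ 267  181   65   55 1927]
[[288, 181], [331, 193], [319, 230], [314, 235], [267, 220]]
```

```bash
python3 -c "
from plant import workorder
print(workorder.hand_in())"
```

```text
the job is handed in; nothing more can be done
None
```

The job is handed in: the guard was unlatched, let down ajar on its catch, drawn out of the rear hooks and lifted off. It now stands flat and released in front of the microscope, within about a pixel of the target pose in the last side image. The clock stood at about 24 s, and the hand-in returned no verdict.

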